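# Mount the figure holder on the ball stand and latch it

## Task

Pick up the aluminium holder with the small plaster figure by its black grip block, lower its socket onto the steel ball of the bench stand and press until it has snapped over the ball and is fully home. Then press the red latch lever all the way down and let go. Feel your way gently rather than ramming it, since the stand's height is not known exactly, and leave the paint pot, the can and the other figurine where they are.

Things in the scene. Friction and masses are not known exactly. Their poses are not given: they have to be found in the camera images.
- holder: (Sizes in mm.) Loose aluminium bell-shaped holder, 0.6 kg, 100 wide, on its open rim. Origin: centre of the rim plane (its lowest face), z up, +x towards the red lever. Flat top at z = 56. A plaster figure 58 tall stands on it at x = -32. Any heading on the stand will do. Keep pushes under 30 N: over 55 N of contact between holder and stand (squeeze of its catches included) breaks the plaster.
- grip (a point): Middle of the top face of the holder's black grip block, 96 above the holder's origin, on its axis. The block is 24 (x) by 26 (y) by 40 high. Grasp it from above with the fingers closing along the holder's y: the lever stands on its +x side, the figure on its -x side.
- socket (a point): Mouth of the socket inside the bell, 5 above the rim plane, on the axis: a 45-degree cone about 60 wide leads a 40 ball in. Two sprung catches meet the ball some 21 before home and give way by 11 before home; passing them takes 15 to 20 N in all (its own 6 N weight is not enough), then it slips down to a solid stop. The lever cannot close unless the holder is home.
- stand: Fixed dark steel ball stand. Origin: centre of its underside, z up. Foot 150 wide, 14 high; above it on the same axis a grey disc 124 wide carrying a steel ball of diameter 40, centre 26 above the disc. Its column was locked at an unknown height: the disc's upper face, where the holder's rim ends up, lies anywhere from 60 to 96 above the table and must be felt or seen.
- lever_pad (a point): Middle of the upper face of the red lever's press pad (22 by 30). The lever is hinged on the holder at x = 22, z = 64 (axis along y); the pad is 40 out from the hinge. Up (open) it is at about x = 53, z = 89 in the holder's frame; fully down at x = 62, z = 67.
- lever (a joint): Angle of the latch lever, rad: 0 = up (open), 0.60 = fully down (closed, hard stop). It moves with stiff friction, about 6 to 8 N at the pad, and stays where it is left. Pressed from straight above with closed fingers.
- pot: Paint jar with a yellow cap, diameter 48, height 60; origin at the centre of its underside. Leave alone.
- can: Small can with a green label, diameter 52, height 55; origin at the centre of its underside. Leave alone.
- figurine: Loose plaster figurine with a red cloak, diameter 50, height 110; origin at the centre of its underside. Leave alone.
Not all that is in view belongs to the job. Leave any brown, green or orange look-alike of the stand alone.

How it is judged:
By the outcome, as a careful person would: the job done as asked, in the order asked, and still so for the second after the job is handed in, with the robot touching nothing.
It also fails if it takes over 64 s, if anything falls off the work surface, if the arm or the gripper's body presses on something with over 40 N, if the wrist force passes 120 N, or if a joint passes its speed limit or range.

## Robot

A 6-joint arm with a two-finger parallel gripper is mounted at the origin on the work surface. World frame = base frame: x ahead of the robot, y to its left, z up, the work surface at z = 0. Lengths are in mm, angles in rad, forces in N, time in s.
With the tool pointing down it reaches from about 350 to 775 mm from the base axis. Payload 7.3 kg.
Tool frame: the origin (TCP) lies at the very end of the fingers, on their centre line; the grasp point (between the pads) lies 19 mm behind it; z points along the fingers, y is the line along which they close (so a half turn about z gives the same grasp; the last joint's range is limited). The gripper opens to 92 mm and grips with 3 to 60 N. Pads are 19 mm wide; open, the fingers measure 130 mm over their backs; the gripper's body (75 mm by 190 mm) begins 47 mm behind the grasp point.
Start: joints at [-1.447, 0.342, 1.524, -0, 1.275, -0.146], TCP at [139.955, -506.024, 192.041] pointing down, gripper open.
Joint ranges: [-2.53, 2.53], [-0.77, 2.02], [0.04, 2.7], [-1, 4.14], [0.28, 2.66], [-3.11, 3.11]. Speed limits (rad/s): [2.57, 2.57, 3.14, 3.14, 3.14, 3.14].

## Interface

Orientations are given as [roll, pitch, yaw] about the fixed x, y, z axes, in that order (R = Rz(yaw) Ry(pitch) Rx(roll)).
In Python, from plant import bot gives the robot as it stands.
- The arm moves only by the tool send_rows, never from a script. Its argument "rows" is a list of rows, each an object of numbers: "x", "y", "z": the shift along the tool's x, y, z in units of 0.2 m (1.0 is 0.2 m); "ax", "ay", "az": the turn, a rotation vector about the tool's x, y, z in units of 60 degrees (1.0 is 60 degrees); "jaw": the opening, from -1 (shut) to 1 (fully open), so that 0 is half open. In form: [{"x": .., "y": .., "z": .., "ax": .., "ay": .., "az": .., "jaw": ..}, ...]. A call has exactly 10 rows; each row is the pose to reach, as a shift and turn from the pose commanded when the call began, along the tool's axes at that moment; what a row does not reach only later rows make up. A row lasts 1/8 s, in which the tool goes at most 62.5 mm and 10.7 degrees, less where a joint would pass 70% of its speed; a pose out of reach is approached as far as the arm can. A call with a number of a shift or a turn outside -1 to 1 is refused whole. A call with a gripper value outside its range is refused whole. The fingers move at their own pace and stop on an object; the grip force is fixed at half the most. Time passes only in rows, so rows that repeat a pose let the fingers close, or fill a call up. It gives the time, the measured TCP pose, the force, the opening and the grip force at its end, in the units of the state.
- bot.get_obs(): the state, without advancing time (a new reading comes with each control period).
- bot.capture(name): name is "side" or "top" or "wrist"; returns (picture, depth): 480x640x3 uint8, red, green, blue; 480x640 float32, mm along the optical axis (not along the pixel's ray), 0 where there is no reading.
- bot.camera_model(name): a dict with "vertical_fov" (degrees; the focal length in pixels is half the picture's height over the tangent of half this angle, whatever the lens; pixels are square), "cx", "cy" (the principal point, pixels), "k1" (the pictures are not rectified: a ray, as slopes to the right and down, at radius r is drawn at 1 + k1 r^2 times it, then the intrinsics apply), "R" (3x3) and "t" (3): a world point X has camera coordinates R X + t; the wrist camera has in their place "T_tool_cam" (4x4, takes a point from camera to tool coordinates, whose origin is the TCP and whose axes are the flange's). Camera axes: x right, y down, z forward; pixel columns grow to the right and rows downward; lengths in mm; the calibration is good to about 2 mm. A picture is of the moment at which its call begins: read the wrist's pose just before it. camera_model takes no time and is no camera call.
- bot.close_job(): hands the job in; it is judged then, once.
The state is a dict: "time": time; "joint_positions": joint angles; "dq": joint speeds; "tau": joint torques, N m; "tool_pos": TCP position; "tcp_rot": TCP orientation; "contact_force": force on the tool from outside, world axes, zero at the start; "moment": the same for the moment, N m; "grip_width": finger opening in mm; "finger_force": force on a finger pad.
Only numpy, scipy, OpenCV 4.12 (cv2) and the standard library are available. Lean on these libraries where they do the work, as an engineer would, in place of code of your own. Each camera call takes 0.05 s, during which the arm holds its last target. There are 200 camera calls.

## Working session

There is one attempt and no reset: what is moved stays moved. The work goes in short steps, Python scripts to look and compute and a tool call to move; the robot and the scene stay as the last step left them, time stands still between calls to the robot, and variables do not carry over. Pictures are saved under pics/ and viewed, at most 10 in all, crops included, and the job is handed in when it is done.

Besides the shell and the picture viewer there is one more tool, called after "Emit:" as name(argument=value, ...) on one line, values as JSON. send_rows: Moves the arm, as the interface text tells. Its arguments: {"type":"object","properties":{"rows":{"type":"array","items":{"type":"object","properties":{"x":{"type":"number","minimum":-1,"maximum":1},"y":{"type":"number","minimum":-1,"maximum":1},"z":{"type":"number","minimum":-1,"maximum":1},"ax":{"type":"number","minimum":-1,"maximum":1},"ay":{"type":"number","minimum":-1,"maximum":1},"az":{"type":"number","minimum":-1,"maximum":1},"jaw":{"type":"number"}}}}},"required":["rows"]}

```bash
mkdir -p pics
cat > h.py <<'E'
import numpy as np, cv2
from scipy.spatial.transform import Rotation as Ro
from plant import bot
def snap(n,tag):
    o=bot.get_obs(); p,d=bot.capture(n); cv2.imwrite(f'pics/{tag}.png',p[:,:,::-1]); np.savez(f'pics/{tag}.npz',d=d,p=p,tp=o['tool_pos'],tr=o['tcp_rot']); return p,d
def cam(n,tag):
    m=bot.camera_model(n); f=240/np.tan(np.radians(m['vertical_fov'])/2)
    if 'R' in m: R=np.array(m['R']).T; t=-R@np.array(m['t'])
    else:
        z=np.load(f'pics/{tag}.npz'); T=np.array(m['T_tool_cam']); Rt=Ro.from_euler('xyz',z['tr']).as_matrix()
        R=Rt@T[:3,:3]; t=Rt@T[:3,3]+z['tp']
    return f,m['cx'],m['cy'],m['k1'],R,t
def rays(n,tag,u,v):
    f,cx,cy,k,R,t=cam(n,tag)
    xd=(np.asarray(u,float)-cx)/f; yd=(np.asarray(v,float)-cy)/f; x,y=xd,yd
    for _ in range(20):
        s=1+k*(x*x+y*y); x,y=xd/s,yd/s
    return np.stack([x,y,np.ones_like(x)],-1)@R.T, t
def atz(n,tag,u,v,z):
    r,t=rays(n,tag,u,v); return t+r*((z-t[2])/r[...,2])[...,None]
def cloud(n,tag):
    d=np.load(f'pics/{tag}.npz')['d']; v,u=np.mgrid[:480,:640]
    r,t=rays(n,tag,u,v); P=t+r*d[...,None]; P[d==0]=np.nan; return P
E
python3 - <<'E'
from h import *
a,_=snap('top','top0'); b,_=snap('side','side0')
o=bot.get_obs(); print(o); 
for n in('top','side','wrist'): print(n,bot.camera_model(n))
E
```

```text
{'time': 0.1, 'joint_positions': array([-1.44698987e+00,  3.42625443e-01,  1.52493439e+00,  1.93670319e-05,
        1.27541046e+00, -1.45987655e-01]), 'dq': array([-6.29189699e-05, -2.03704700e-03, -1.09072143e-03,  8.50459797e-04,
        6.29361199e-04, -8.06464793e-04]), 'tau': array([ 3.31514180e-03, -4.32002699e+01, -2.44694406e+01,  7.20115146e-02,
        5.26158081e-02, -5.59295825e-05]), 'tool_pos': array([ 139.91156575, -505.57863516,  191.42432405]), 'tcp_rot': array([-3.14023236e+00, -2.18728190e-04,  2.69788309e-01]), 'contact_force': array([-0.32515427, -0.00902741,  0.26486898]), 'moment': array([-0.0136568 ,  0.01359972, -0.00195947]), 'finger_force': 0.0, 'grip_width': 92.14039137275958}
top {'vertical_fov': 53.2329816270074, 'cx': 320.3939464319326, 'cy': 237.09631605702666, 'k1': -0.025426399017672456, 'R': array([[-0.00486924, -0.99987915,  0.014764  ],
       [-0.98864515,  0.00259602, -0.15024656],
       [ 0.15019008, -0.01532794, -0.98853831]]), 't': array([-123.62655327,  558.30594853, 1013.2921659 ])}
side {'vertical_fov': 42.81337804834446, 'cx': 326.05449691729, 'cy': 228.7337240432722, 'k1': 0.04462075321960171, 'R': array([[-0.92588352, -0.37774847, -0.00676805],
       [-0.27348499,  0.68247199, -0.67781851],
       [ 0.26066391, -0.62573003, -0.73519811]]), 't': array([ 467.14496915,  280.74926708, 1004.57080423])}
wrist {'vertical_fov': 67.74230138879828, 'cx': 320.35405965262936, 'cy': 238.1212947672724, 'k1': -0.05825474631641415, 'T_tool_cam': array([[ 1.09006625e-03, -9.54869731e-01, -2.97022910e-01,
         8.04245703e+01],
       [ 9.99999259e-01,  1.20175890e-03, -1.93445529e-04,
        -6.40591383e-01],
       [ 5.41665207e-04, -2.97022479e-01,  9.54870333e-01,
        -1.92805276e+02],
       [ 0.00000000e+00,  0.00000000e+00,  0.00000000e+00,
         1.00000000e+00]])}
```

View pics/top0.png

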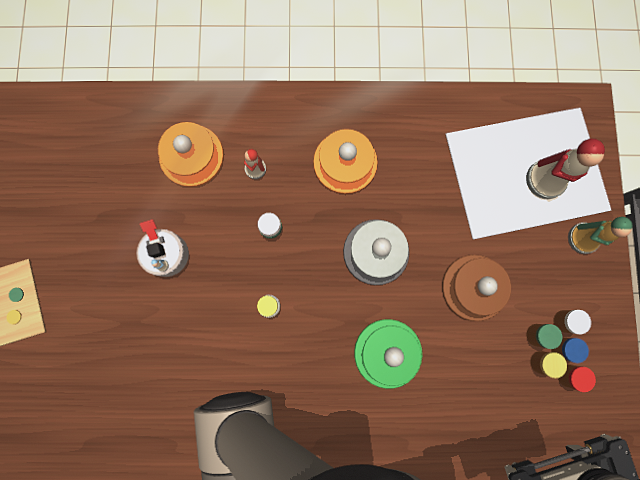

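View pics/side0.png

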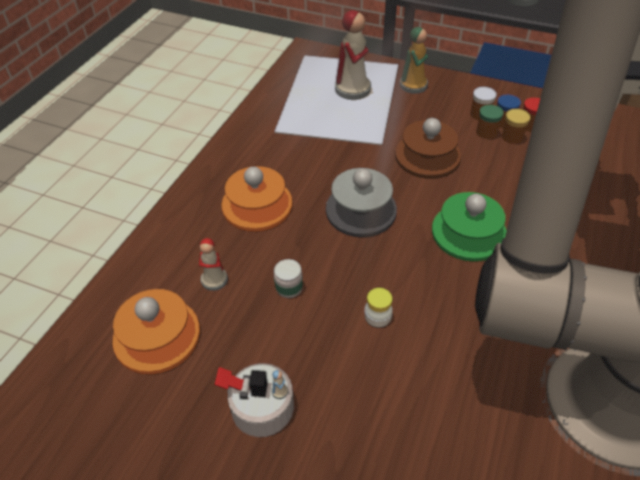

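Both views agree. In the top view the holder is at about (160,252), with its grip at (155,250), lever at (150,230) and figure at (160,266). Stand candidates are grey (377,250), orange (190,153) and (346,160), brown (477,287) and green (389,354). I choose grey on its dark foot, as described. Other ball-like or figure items are the big figures at (560,170) and (600,232), the red-cloak figurine (254,163), the can (269,226) and the pot (268,306).

Run:
```python
from h import *
p=cv2.imread('pics/top0.png')
a=cv2.resize(p[210:290,120:200],(400,400),interpolation=cv2.INTER_CUBIC)
b=cv2.resize(p[210:290,337:417],(400,400),interpolation=cv2.INTER_CUBIC)
cv2.imwrite('pics/crop1.png',np.hstack([a,b]))
for n,tag in(('top','top0'),('side','side0')):
    P=cloud(n,tag); I=np.load(f'pics/{tag}.npz')['p'].astype(int)
    r,g,bl=I[...,0],I[...,1],I[...,2]
    c=atz('top','top0',155,250,96); s=atz('top','top0',377,250,80)
    print(n,'approx',c,s)
    near=np.hypot(P[...,0]-c[0],P[...,1]-c[1])<75
    red=near&(r>150)&(g<80)&(bl<80)&(P[...,2]>60); print('red',red.sum(),np.nanmedian(P[red],0))
    bk=near&(r<60)&(g<60)&(bl<60)&(P[...,2]>85)&(P[...,2]<105); print('blk',bk.sum(),np.nanmedian(P[bk],0),np.nanmean(P[bk],0))
    tp=near&(P[...,2]>50)&(P[...,2]<62); 
    xy=P[tp][:,:2]; print('top',tp.sum(),np.nanmedian(P[tp],0),(xy.min(0)+xy.max(0))/2,np.ptp(xy,axis=0))
    st=np.hypot(P[...,0]-s[0],P[...,1]-s[1])<80
    z=P[st][:,2]; h,e=np.histogram(z[z>3],bins=np.arange(0,150,3)); print('hist',[(int(x),int(y)) for x,y in zip(e,h) if y>15])
    q=e[20+np.argmax(h[20:36])]
    d=st&(abs(P[...,2]-q-1.5)<4); xy=P[d][:,:2]; print('disc z',np.nanmedian(P[d][:,2]),(xy.min(0)+xy.max(0))/2,np.ptp(xy,axis=0))
    bl_=st&(P[...,2]>np.nanmedian(P[d][:,2])+12); B=P[bl_]
    A=np.c_[2*B,np.ones(len(B))]; x=np.linalg.lstsq(A,(B**2).sum(1),rcond=None)[0]; print('ball',x[:3],np.sqrt(x[3]+x[:3]@x[:3]),len(B),B[:,2].max())
```

```text
top approx [523.54216177 219.47936312  96.        ] [ 524.19860157 -245.24011076   80.        ]
red 205 [571.48948573 237.18510416  84.89604271]
blk 73 [521.69519842 222.05812897  95.15917828] [523.41677534 222.38732638  94.11249595]
top 1042 [521.97164811 210.31220869  56.24658159] [526.03209496 224.00251959] [94.70995782 98.92390818]
hist [(3, 45), (6, 22), (9, 128), (12, 427), (15, 218), (18, 21), (63, 79), (66, 896), (69, 1139), (72, 170), (96, 17), (102, 36), (105, 45), (108, 62), (111, 70), (114, 30)]
disc z 69.51854201278451 [ 528.3310332  -252.45079116] [121.80150576 123.07746378]
ball [ 528.48592613 -252.12546688   96.90139686] 18.855759742021707 282 118.48801506313612
side approx [523.54216177 219.47936312  96.        ] [ 524.19860157 -245.24011076   80.        ]
red 339 [571.84730144 237.02844193  84.28446892]
blk 254 [522.89664922 228.2191706   95.7382558 ] [523.09400866 227.45932543  94.91394979]
top 1804 [518.40714336 241.8331904   55.8851167 ] [524.87643378 224.77636164] [97.93214456 99.37923104]
hist [(3, 106), (6, 68), (9, 176), (12, 774), (15, 617), (18, 76), (60, 20), (63, 64), (66, 517), (69, 977), (72, 210), (93, 18), (96, 29), (99, 31), (102, 24), (105, 45), (108, 47), (111, 47), (114, 32)]
disc z 69.9595105590738 [ 527.16005551 -252.44089739] [122.29736173 126.9841638 ]
ball [ 527.35828842 -251.62393884   97.97880897] 18.0948652172214 307 119.0020329790292
```

View pics/crop1.png

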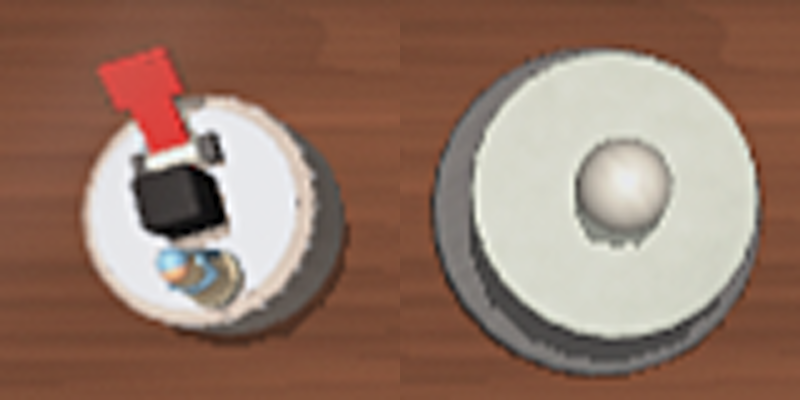

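Emit:
send_rows(rows=[{"x":0.12,"y":-0.06,"jaw":1},{"x":0.25,"y":-0.12,"jaw":1},{"x":0.38,"y":-0.18,"jaw":1},{"x":0.5,"y":-0.25,"jaw":1},{"x":0.62,"y":-0.31,"jaw":1},{"x":0.75,"y":-0.37,"jaw":1},{"x":0.87,"y":-0.43,"jaw":1},{"x":1.0,"y":-0.5,"jaw":1},{"x":1.0,"y":-0.65,"jaw":1},{"x":1.0,"y":-0.8,"jaw":1}])

```text
schema error: expected keys x, y, z, ax, ay, az, jaw
```

Emit:
send_rows(rows=[{"x":0.1,"y":-0.1,"jaw":1},{"x":0.2,"y":-0.2,"jaw":1},{"x":0.3,"y":-0.3,"jaw":1},{"x":0.4,"y":-0.4,"jaw":1},{"x":0.5,"y":-0.5,"jaw":1},{"x":0.6,"y":-0.6,"jaw":1},{"x":0.7,"y":-0.7,"jaw":1},{"x":0.8,"y":-0.8,"jaw":1},{"x":0.9,"y":-0.9,"jaw":1},{"x":1.0,"y":-1.0,"jaw":1}])

```text
schema error: expected keys x, y, z, ax, ay, az, jaw
```

Emit:
send_rows(rows=[{"x":0.08,"y":-0.12,"jaw":1},{"x":0.17,"y":-0.25,"jaw":1},{"x":0.25,"y":-0.37,"jaw":1},{"x":0.33,"y":-0.5,"jaw":1},{"x":0.42,"y":-0.62,"jaw":1},{"x":0.5,"y":-0.75,"jaw":1},{"x":0.58,"y":-0.87,"jaw":1},{"x":0.67,"y":-1.0,"jaw":1},{"x":0.75,"y":-1.0,"jaw":1},{"x":0.8,"y":-1.0,"jaw":1}])

```text
schema error: expected keys x, y, z, ax, ay, az, jaw
```

Emit:
send_rows(rows=[{"x":0.12,"y":-0.06,"z":0,"ax":0,"ay":0,"az":0,"jaw":1},{"x":0.25,"y":-0.12,"z":0,"ax":0,"ay":0,"az":0,"jaw":1},{"x":0.38,"y":-0.18,"z":0,"ax":0,"ay":0,"az":0,"jaw":1},{"x":0.5,"y":-0.25,"z":0,"ax":0,"ay":0,"az":0,"jaw":1},{"x":0.62,"y":-0.31,"z":0,"ax":0,"ay":0,"az":0,"jaw":1},{"x":0.75,"y":-0.37,"z":0,"ax":0,"ay":0,"az":0,"jaw":1},{"x":0.87,"y":-0.43,"z":0,"ax":0,"ay":0,"az":0,"jaw":1},{"x":1.0,"y":-0.5,"z":0,"ax":0,"ay":0,"az":0,"jaw":1},{"x":1.0,"y":-0.65,"z":0,"ax":0,"ay":0,"az":0,"jaw":1},{"x":1.0,"y":-0.8,"z":0,"ax":0,"ay":0,"az":0,"jaw":1}])

```text
time: 1.35
tool_pos: [289.9, -297.3, 191.5]
tcp_rot: [-3.141, 0.0, 0.27]
contact_force: [-0.5, 0.3, -0.5]
grip_width: 91.8
finger_force: 0.0
```

Emit:
send_rows(rows=[{"x":0.1,"y":-0.1,"z":0,"ax":0,"ay":0,"az":0,"jaw":1},{"x":0.2,"y":-0.2,"z":0,"ax":0,"ay":0,"az":0,"jaw":1},{"x":0.3,"y":-0.3,"z":0,"ax":0,"ay":0,"az":0,"jaw":1},{"x":0.4,"y":-0.4,"z":0,"ax":0,"ay":0,"az":0,"jaw":1},{"x":0.5,"y":-0.5,"z":0,"ax":0,"ay":0,"az":0,"jaw":1},{"x":0.6,"y":-0.6,"z":0,"ax":0,"ay":0,"az":0,"jaw":1},{"x":0.7,"y":-0.7,"z":0,"ax":0,"ay":0,"az":0,"jaw":1},{"x":0.8,"y":-0.8,"z":0,"ax":0,"ay":0,"az":0,"jaw":1},{"x":0.9,"y":-0.9,"z":0,"ax":0,"ay":0,"az":0,"jaw":1},{"x":1.0,"y":-1.0,"z":0,"ax":0,"ay":0,"az":0,"jaw":1}])

```text
time: 2.6
tool_pos: [429.7, -51.5, 191.7]
tcp_rot: [-3.141, 0.001, 0.27]
contact_force: [-0.2, -0.5, 0.6]
grip_width: 91.8
finger_force: 0.0
```

Emit:
send_rows(rows=[{"x":0.08,"y":-0.12,"z":0,"ax":0,"ay":0,"az":0,"jaw":1},{"x":0.17,"y":-0.25,"z":0,"ax":0,"ay":0,"az":0,"jaw":1},{"x":0.25,"y":-0.37,"z":0,"ax":0,"ay":0,"az":0,"jaw":1},{"x":0.33,"y":-0.5,"z":0,"ax":0,"ay":0,"az":0,"jaw":1},{"x":0.42,"y":-0.62,"z":0,"ax":0,"ay":0,"az":0,"jaw":1},{"x":0.5,"y":-0.75,"z":0,"ax":0,"ay":0,"az":0,"jaw":1},{"x":0.58,"y":-0.87,"z":0,"ax":0,"ay":0,"az":0,"jaw":1},{"x":0.67,"y":-1.0,"z":0,"ax":0,"ay":0,"az":0,"jaw":1},{"x":0.75,"y":-1.0,"z":0,"ax":0,"ay":0,"az":0,"jaw":1},{"x":0.8,"y":-1.0,"z":0,"ax":0,"ay":0,"az":0,"jaw":1}])

```text
time: 3.85
tool_pos: [530.7, 183.3, 191.4]
tcp_rot: [3.142, 0.001, 0.27]
contact_force: [-0.3, 0.3, 1.3]
grip_width: 91.9
finger_force: 0.0
```

```bash
cat > m.py <<'E'
from h import *
import sys
tag=sys.argv[1]
I,_=snap('wrist',tag); P=cloud('wrist',tag); I=I.astype(int)
r,g,b=I[...,0],I[...,1],I[...,2]
near=np.hypot(P[...,0]-525.5,P[...,1]-224.4)<75
red=near&(r>150)&(g<80)&(b<80)&(P[...,2]>60); R=P[red]; print('red',len(R),R.mean(0))
bk=near&(r<70)&(g<70)&(b<70)&(P[...,2]>92)&(P[...,2]<100)&(np.hypot(P[...,0]-525.5,P[...,1]-224.4)<25); B=P[bk]
re=cv2.minAreaRect(B[:,:2].astype(np.float32)); print('blk',len(B),B.mean(0),re)
tp=near&(abs(P[...,2]-56)<3); 
c=cv2.minEnclosingCircle(P[tp][:,:2].astype(np.float32)); print('top',c)
d=R.mean(0)-np.r_[re[0],0]; print('yaw',np.arctan2(d[1],d[0]))
y=.27; e=np.r_[re[0]]-bot.get_obs()['tool_pos'][:2]
print('tool dx,dy',e@[np.cos(y),np.sin(y)],e@[np.sin(y),-np.cos(y)])
E
python3 m.py w1
```

```text
red 1185 [570.78868184 237.69672373  83.97870152]
blk 384 [523.39357546 223.32190478  95.81627974] ((525.8123168945312, 223.71371459960938), (22.561965942382812, 25.53110694885254), 16.936302185058594)
top ((525.2359008789062, 223.88189697265625), 48.1013069152832)
yaw 0.3014236601822684
tool dx,dy 5.241394432454346 -40.5963813488802
```

View pics/w1.png

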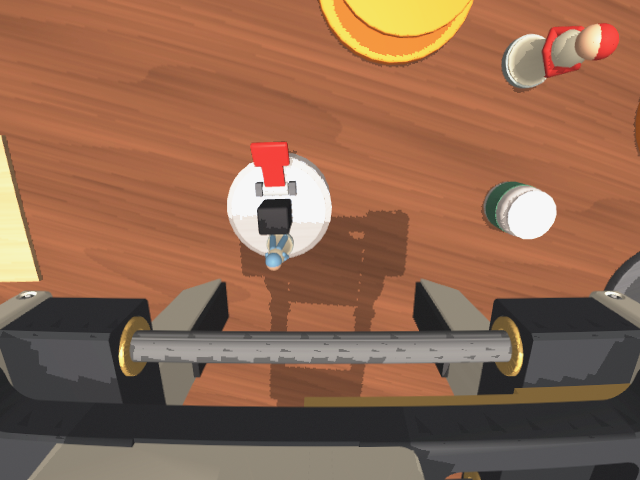

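The picture shows the block at (275,216), lever at (270,160) and figure at (278,248). Measured heights of 96 and 56 and the block size agree with the description. Holder yaw is about 0.297.

Emit:
send_rows(rows=[{"x":0.013,"y":-0.1,"z":0,"ax":0,"ay":0,"az":-0.013,"jaw":1},{"x":0.026,"y":-0.203,"z":0,"ax":0,"ay":0,"az":-0.026,"jaw":1},{"x":0.026,"y":-0.203,"z":0.1,"ax":0,"ay":0,"az":-0.026,"jaw":1},{"x":0.026,"y":-0.203,"z":0.2,"ax":0,"ay":0,"az":-0.026,"jaw":1},{"x":0.026,"y":-0.203,"z":0.3,"ax":0,"ay":0,"az":-0.026,"jaw":1},{"x":0.026,"y":-0.203,"z":0.4,"ax":0,"ay":0,"az":-0.026,"jaw":1},{"x":0.026,"y":-0.203,"z":0.5,"ax":0,"ay":0,"az":-0.026,"jaw":1},{"x":0.026,"y":-0.203,"z":0.58,"ax":0,"ay":0,"az":-0.026,"jaw":1},{"x":0.026,"y":-0.203,"z":0.64,"ax":0,"ay":0,"az":-0.026,"jaw":1},{"x":0.026,"y":-0.203,"z":0.64,"ax":0,"ay":0,"az":-0.026,"jaw":1}])

```text
time: 5.15
tool_pos: [524.1, 223.6, 63.3]
tcp_rot: [3.142, 0.002, 0.297]
contact_force: [0.9, -0.7, -0.8]
grip_width: 91.8
finger_force: 0.0
```

Emit:
send_rows(rows=[{"x":0,"y":0,"z":0,"ax":0,"ay":0,"az":0,"jaw":0.3},{"x":0,"y":0,"z":0,"ax":0,"ay":0,"az":0,"jaw":0},{"x":0,"y":0,"z":0,"ax":0,"ay":0,"az":0,"jaw":-0.3},{"x":0,"y":0,"z":0,"ax":0,"ay":0,"az":0,"jaw":-0.6},{"x":0,"y":0,"z":0,"ax":0,"ay":0,"az":0,"jaw":-1},{"x":0,"y":0,"z":0,"ax":0,"ay":0,"az":0,"jaw":-1},{"x":0,"y":0,"z":0,"ax":0,"ay":0,"az":0,"jaw":-1},{"x":0,"y":0,"z":0,"ax":0,"ay":0,"az":0,"jaw":-1},{"x":0,"y":0,"z":0,"ax":0,"ay":0,"az":0,"jaw":-1},{"x":0,"y":0,"z":0,"ax":0,"ay":0,"az":0,"jaw":-1}])

```text
time: 6.4
tool_pos: [524.7, 223.5, 64.0]
tcp_rot: [3.142, -0.0, 0.297]
contact_force: [-0.5, 0.1, -0.5]
grip_width: 0.9
finger_force: 0.0
```

Run:
```python
from h import *
a,_=snap('wrist','w2'); b,_=snap('side','s2'); 
cv2.imwrite('pics/v2.png',np.hstack([cv2.resize(a,(480,360)),cv2.resize(b[300:480,150:390],(320,240))[:, :].repeat(1,0) if 0 else cv2.copyMakeBorder(cv2.resize(b[280:480,180:340],(288,360)),0,0,0,0,0)])[:,:,::-1])
print(bot.get_obs())
```

```text
{'time': 6.5, 'joint_positions': array([ 2.68357305e-01,  5.51417591e-01,  1.56684439e+00, -9.42707473e-05,
        1.02329013e+00,  1.54223501e+00]), 'dq': array([ 1.06101694e-03, -7.01299056e-05, -7.62139565e-04,  3.51920323e-04,
        2.27712101e-04, -4.02782378e-05]), 'tau': array([ 1.52003536e-04, -5.02439690e+01, -2.10900468e+01,  3.29552300e-02,
       -7.98770087e-02, -2.05282652e-05]), 'tool_pos': array([524.64888274, 223.48000278,  63.99627305]), 'tcp_rot': array([ 3.14151104e+00, -3.82259147e-05,  2.96967693e-01]), 'contact_force': array([ 0.55071809, -0.62141534,  0.41983743]), 'moment': array([ 0.00208382, -0.03540599,  0.00453739]), 'finger_force': 0.0, 'grip_width': 0.865355653893934}
```

View pics/v2.png

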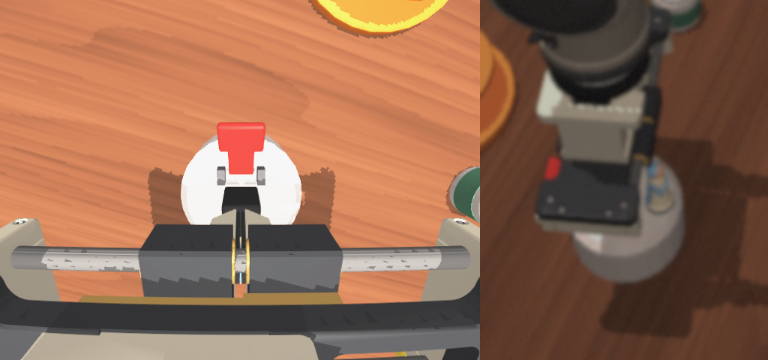

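Run:
```python
from h import *
for n,tag in(('wrist','w1'),('wrist','w2'),('side','s2'),('side','side0')):
    P=cloud(n,tag); I=np.load(f'pics/{tag}.npz')['p'].astype(int); r,g,b=I[...,0],I[...,1],I[...,2]
    near=np.hypot(P[...,0]-525.5,P[...,1]-224.4)<110
    R=P[near&(r>150)&(g<90)&(b<90)&(P[...,2]>60)]; print(tag,'red',len(R),R.mean(0))
    tp=near&(abs(P[...,2]-56)<3)&(g>120); xy=P[tp][:,:2]; print('top',cv2.minEnclosingCircle(xy.astype(np.float32)))
    if n=='wrist':
        f,cx,cy,k,Rm,t=cam(n,tag); tp_=np.load(f'pics/{tag}.npz')['tp']
        for q in (tp_,tp_+[0,0,19]):
            c=Rm.T@(q-t); print('tcp px',cx+f*c[0]/c[2],cy+f*c[1]/c[2], c[2])
        print([ (v,P[v,320].round(0)) for v in range(240,330,8)] if tag=='w2' else '')
```

```text
w1 red 1232 [571.10913643 237.96399159  84.17269104]
top ((525.2560424804688, 223.89295959472656), 48.101287841796875)
tcp px 321.49161462966043 271.72431110737466 207.99756810089542
tcp px 321.5828756246813 285.5958585376858 189.86062397278127

w2 red 2970 [570.86128562 238.09186777  84.16498474]
top ((525.7553100585938, 224.2286376953125), 47.770965576171875)
tcp px 321.49161462966043 271.7243111073748 207.99756810089548
tcp px 321.5839351409646 285.561903980726 189.85476363144937
[(240, array([545., 231.,  71.])), (248, array([536., 228.,  56.])), (256, array([536., 228.,  72.])), (264, array([536., 228.,  83.])), (272, array([536., 228.,  95.])), (280, array([533., 227.,  95.])), (288, array([529., 226.,  96.])), (296, array([525., 224.,  97.])), (304, array([521., 223.,  96.])), (312, array([516., 222.,  95.])), (320, array([502., 217.,  78.])), (328, array([502., 218.,  88.]))]
s2 red 49 [583.4490784  235.9531552   90.75093444]
top ((517.4209594726562, 240.26905822753906), 39.75202941894531)
side0 red 343 [570.07105132 237.83974336  83.34679184]
top ((525.0938720703125, 226.0657958984375), 49.06561279296875)
```

```bash
python3 -c "
import cv2
a=cv2.imread('pics/w2.png')[200:380,220:430]; cv2.imwrite('pics/c2.png',cv2.resize(a,None,fx=3,fy=3,interpolation=2))"
```

```text
(no output)
```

View pics/c2.png

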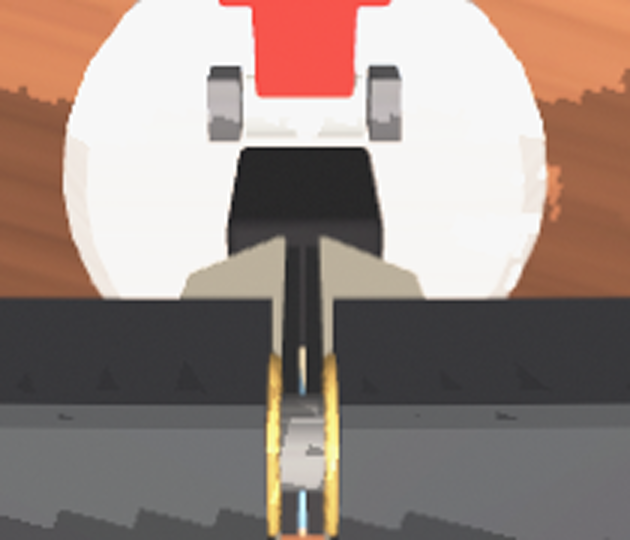

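Run:
```python
from h import *
P=cloud('wrist','w2')
for v in range(270,325,6): print(v,[tuple(P[v,u].round(0).astype(int)) for u in (284,295,304,312,320,328,336,346)])
Q=cloud('side','s2'); m=(np.hypot(Q[...,0]-525,Q[...,1]-224)<110)&(Q[...,2]>60)
z=Q[m]; h,e=np.histogram(z[:,2],bins=np.arange(60,200,8)); print(list(zip(e.astype(int),h)))
```

```text
270 [(np.int64(516), np.int64(245), np.int64(56)), (np.int64(518), np.int64(238), np.int64(55)), (np.int64(534), np.int64(236), np.int64(92)), (np.int64(535), np.int64(232), np.int64(92)), (np.int64(536), np.int64(228), np.int64(92)), (np.int64(537), np.int64(224), np.int64(91)), (np.int64(539), np.int64(220), np.int64(91)), (np.int64(540), np.int64(216), np.int64(92))]
276 [(np.int64(512), np.int64(243), np.int64(56)), (np.int64(514), np.int64(237), np.int64(56)), (np.int64(533), np.int64(235), np.int64(96)), (np.int64(534), np.int64(231), np.int64(96)), (np.int64(535), np.int64(228), np.int64(96)), (np.int64(536), np.int64(224), np.int64(96)), (np.int64(537), np.int64(220), np.int64(96)), (np.int64(538), np.int64(215), np.int64(95))]
282 [(np.int64(508), np.int64(242), np.int64(55)), (np.int64(511), np.int64(236), np.int64(57)), (np.int64(530), np.int64(234), np.int64(96)), (np.int64(534), np.int64(231), np.int64(103)), (np.int64(533), np.int64(227), np.int64(97)), (np.int64(536), np.int64(224), np.int64(102)), (np.int64(534), np.int64(219), np.int64(96)), (np.int64(536), np.int64(
[... 2500 characters left out ...]
64(502), np.int64(217), np.int64(83)), (np.int64(558), np.int64(232), np.int64(180)), (np.int64(560), np.int64(231), np.int64(182)), (np.int64(561), np.int64(229), np.int64(183))]
[(np.int64(60), np.int64(88)), (np.int64(68), np.int64(48)), (np.int64(76), np.int64(31)), (np.int64(84), np.int64(88)), (np.int64(92), np.int64(71)), (np.int64(100), np.int64(11)), (np.int64(108), np.int64(69)), (np.int64(116), np.int64(1)), (np.int64(124), np.int64(0)), (np.int64(132), np.int64(0)), (np.int64(140), np.int64(0)), (np.int64(148), np.int64(0)), (np.int64(156), np.int64(1)), (np.int64(164), np.int64(149)), (np.int64(172), np.int64(180)), (np.int64(180), np.int64(389)), (np.int64(188), np.int64(338))]
```

Run:
```python
from h import *
for tag in('w1','w2'):
    P=cloud('wrist',tag); z=np.load(f'pics/{tag}.npz'); R=Ro.from_euler('xyz',z['tr']).as_matrix()
    T=(P-z['tp'])@R
    m=(z['d']<230)&(abs(T[...,0])<25)&(abs(T[...,1])<75)&(T[...,2]>-60)&(P[...,2]>98)
    F=T[m]; o=np.argsort(-F[:,2])[:12]; print(tag,F[o].round(1))
    for s in(-1,1):
        G=F[np.sign(F[:,1])==s]; print(s,G[:,0].max(),G[:,2].max(), G[:,1].min(),G[:,1].max())
```

```text
w1 [[  6.9 -47.2 -33.7]
 [  2.8  45.4 -33.9]
 [  9.2  46.8 -33.9]
 [  9.1 -48.5 -33.9]
 [  9.5  47.1 -34.5]
 [ -9.7 -46.9 -34.6]
 [ -9.5  45.2 -34.6]
 [  9.6  47.6 -34.6]
 [ 10.1  47.5 -34.6]
 [  9.5 -48.7 -34.7]
 [  9.6  46.1 -34.7]
 [ -2.9 -46.8 -34.8]]
-1 11.703265294820394 -33.688424100823525 -64.08161072831295 -45.87338829734812
1 11.744048853890718 -33.860175473031724 44.63147195591574 62.75056182655238
w2 [[  8.8  -2.8 -34.1]
 [ 10.   -3.7 -34.3]
 [  9.    1.1 -34.4]
 [ 10.1   3.  -34.4]
 [  9.1   0.6 -34.7]
 [  9.1  -1.3 -34.7]
 [ 10.2  -5.1 -34.8]
 [ 10.3   2.5 -35.1]
 [  9.3   0.1 -35.2]
 [  8.8  -2.3 -35.2]
 [  9.4  -2.3 -35.3]
 [  8.9  -2.7 -35.3]]
-1 11.516940179580825 -34.068800405851654 -18.091757340492574 -1.2060622859823789
1 11.600534413243992 -34.4146317058605 0.044499097567358134 17.02541694372231
```

The wrist depth explains the miss. The real fingertips end about 34 mm short of the stated TCP, both open and closed, so the fingers shut just above the block and nothing was touched. I'll apply a −34 mm z offset from here on, open, and descend 34 mm.

Emit:
send_rows(rows=[{"x":0.005,"y":0,"z":0,"ax":0,"ay":0,"az":0,"jaw":0},{"x":0.005,"y":0,"z":0,"ax":0,"ay":0,"az":0,"jaw":0.5},{"x":0.005,"y":0,"z":0,"ax":0,"ay":0,"az":0,"jaw":0.5},{"x":0.005,"y":0,"z":0,"ax":0,"ay":0,"az":0,"jaw":0.5},{"x":0.005,"y":0,"z":0,"ax":0,"ay":0,"az":0,"jaw":0.5},{"x":0.005,"y":0,"z":0.04,"ax":0,"ay":0,"az":0,"jaw":0.5},{"x":0.005,"y":0,"z":0.08,"ax":0,"ay":0,"az":0,"jaw":0.5},{"x":0.005,"y":0,"z":0.12,"ax":0,"ay":0,"az":0,"jaw":0.5},{"x":0.005,"y":0,"z":0.16,"ax":0,"ay":0,"az":0,"jaw":0.5},{"x":0.005,"y":0,"z":0.16,"ax":0,"ay":0,"az":0,"jaw":0.5}])

```text
time: 7.75
tool_pos: [525.0, 223.6, 31.0]
tcp_rot: [3.142, 0.002, 0.297]
contact_force: [0.0, 0.4, 0.9]
grip_width: 68.9
finger_force: 0.0
```

Emit:
send_rows(rows=[{"x":0,"y":0,"z":0,"ax":0,"ay":0,"az":0,"jaw":0},{"x":0,"y":0,"z":0,"ax":0,"ay":0,"az":0,"jaw":-0.2},{"x":0,"y":0,"z":0,"ax":0,"ay":0,"az":0,"jaw":-0.4},{"x":0,"y":0,"z":0,"ax":0,"ay":0,"az":0,"jaw":-0.6},{"x":0,"y":0,"z":0,"ax":0,"ay":0,"az":0,"jaw":-0.8},{"x":0,"y":0,"z":0,"ax":0,"ay":0,"az":0,"jaw":-1},{"x":0,"y":0,"z":0,"ax":0,"ay":0,"az":0,"jaw":-1},{"x":0,"y":0,"z":0,"ax":0,"ay":0,"az":0,"jaw":-1},{"x":0,"y":0,"z":0,"ax":0,"ay":0,"az":0,"jaw":-1},{"x":0,"y":0,"z":0,"ax":0,"ay":0,"az":0,"jaw":-1}])

```text
time: 9.0
tool_pos: [525.7, 223.6, 32.1]
tcp_rot: [3.141, -0.0, 0.297]
contact_force: [1.2, -3.5, 1.3]
grip_width: 25.3
finger_force: 30.0
```

Emit:
send_rows(rows=[{"x":0,"y":0,"z":-0.03,"ax":0,"ay":0,"az":0,"jaw":-1},{"x":0,"y":0,"z":-0.08,"ax":0,"ay":0,"az":0,"jaw":-1},{"x":0,"y":0,"z":-0.16,"ax":0,"ay":0,"az":0,"jaw":-1},{"x":0,"y":0,"z":-0.26,"ax":0,"ay":0,"az":0,"jaw":-1},{"x":0,"y":0,"z":-0.36,"ax":0,"ay":0,"az":0,"jaw":-1},{"x":0,"y":0,"z":-0.46,"ax":0,"ay":0,"az":0,"jaw":-1},{"x":0,"y":0,"z":-0.56,"ax":0,"ay":0,"az":0,"jaw":-1},{"x":0,"y":0,"z":-0.64,"ax":0,"ay":0,"az":0,"jaw":-1},{"x":0,"y":0,"z":-0.7,"ax":0,"ay":0,"az":0,"jaw":-1},{"x":0,"y":0,"z":-0.73,"ax":0,"ay":0,"az":0,"jaw":-1}])

```text
time: 10.25
tool_pos: [525.6, 223.8, 178.7]
tcp_rot: [3.142, -0.001, 0.297]
contact_force: [-0.6, -0.1, -6.3]
grip_width: 25.7
finger_force: 30.0
```

Emit:
send_rows(rows=[{"x":-0.009,"y":0.03,"z":0,"ax":0,"ay":0,"az":0,"jaw":-1},{"x":-0.027,"y":0.09,"z":0,"ax":0,"ay":0,"az":0,"jaw":-1},{"x":-0.051,"y":0.17,"z":0,"ax":0,"ay":0,"az":0,"jaw":-1},{"x":-0.078,"y":0.26,"z":0,"ax":0,"ay":0,"az":0,"jaw":-1},{"x":-0.105,"y":0.35,"z":0,"ax":0,"ay":0,"az":0,"jaw":-1},{"x":-0.132,"y":0.44,"z":0,"ax":0,"ay":0,"az":0,"jaw":-1},{"x":-0.159,"y":0.53,"z":0,"ax":0,"ay":0,"az":0,"jaw":-1},{"x":-0.186,"y":0.62,"z":0,"ax":0,"ay":0,"az":0,"jaw":-1},{"x":-0.213,"y":0.71,"z":0,"ax":0,"ay":0,"az":0,"jaw":-1},{"x":-0.24,"y":0.8,"z":0,"ax":0,"ay":0,"az":0,"jaw":-1}])

```text
time: 11.5
tool_pos: [526.5, 55.5, 178.0]
tcp_rot: [3.141, -0.0, 0.297]
contact_force: [0.7, -0.6, -6.2]
grip_width: 26.1
finger_force: 30.0
```

Emit:
send_rows(rows=[{"x":-0.027,"y":0.09,"z":0,"ax":0,"ay":0,"az":0,"jaw":-1},{"x":-0.054,"y":0.18,"z":0,"ax":0,"ay":0,"az":0,"jaw":-1},{"x":-0.081,"y":0.27,"z":0,"ax":0,"ay":0,"az":0,"jaw":-1},{"x":-0.108,"y":0.36,"z":0,"ax":0,"ay":0,"az":0,"jaw":-1},{"x":-0.135,"y":0.45,"z":0,"ax":0,"ay":0,"az":0,"jaw":-1},{"x":-0.162,"y":0.54,"z":0,"ax":0,"ay":0,"az":0,"jaw":-1},{"x":-0.189,"y":0.63,"z":0,"ax":0,"ay":0,"az":0,"jaw":-1},{"x":-0.216,"y":0.72,"z":0,"ax":0,"ay":0,"az":0,"jaw":-1},{"x":-0.24,"y":0.8,"z":0,"ax":0,"ay":0,"az":0,"jaw":-1},{"x":-0.24,"y":0.82,"z":0,"ax":0,"ay":0,"az":0,"jaw":-1}])

```text
time: 12.75
tool_pos: [528.6, -115.4, 178.0]
tcp_rot: [3.141, 0.0, 0.296]
contact_force: [0.1, 0.6, -6.3]
grip_width: 25.8
finger_force: 30.0
```

Emit:
send_rows(rows=[{"x":-0.024,"y":0.08,"z":0,"ax":0,"ay":0,"az":0,"jaw":-1},{"x":-0.048,"y":0.16,"z":0,"ax":0,"ay":0,"az":0,"jaw":-1},{"x":-0.072,"y":0.24,"z":0,"ax":0,"ay":0,"az":0,"jaw":-1},{"x":-0.096,"y":0.32,"z":0,"ax":0,"ay":0,"az":0,"jaw":-1},{"x":-0.12,"y":0.4,"z":0,"ax":0,"ay":0,"az":0,"jaw":-1},{"x":-0.144,"y":0.48,"z":0,"ax":0,"ay":0,"az":0,"jaw":-1},{"x":-0.168,"y":0.55,"z":0,"ax":0,"ay":0,"az":0,"jaw":-1},{"x":-0.185,"y":0.61,"z":0,"ax":0,"ay":0,"az":0,"jaw":-1},{"x":-0.198,"y":0.645,"z":0,"ax":0,"ay":0,"az":0,"jaw":-1},{"x":-0.204,"y":0.657,"z":0,"ax":0,"ay":0,"az":0,"jaw":-1}])

```text
time: 14.0
tool_pos: [528.0, -252.0, 177.9]
tcp_rot: [-3.141, 0.0, 0.297]
contact_force: [-0.3, 0.3, -6.1]
grip_width: 25.8
finger_force: 30.0
```

Emit:
send_rows(rows=[{"x":0,"y":0,"z":0.02,"ax":0,"ay":0,"az":0,"jaw":-1},{"x":0,"y":0,"z":0.05,"ax":0,"ay":0,"az":0,"jaw":-1},{"x":0,"y":0,"z":0.08,"ax":0,"ay":0,"az":0,"jaw":-1},{"x":0,"y":0,"z":0.11,"ax":0,"ay":0,"az":0,"jaw":-1},{"x":0,"y":0,"z":0.14,"ax":0,"ay":0,"az":0,"jaw":-1},{"x":0,"y":0,"z":0.17,"ax":0,"ay":0,"az":0,"jaw":-1},{"x":0,"y":0,"z":0.195,"ax":0,"ay":0,"az":0,"jaw":-1},{"x":0,"y":0,"z":0.215,"ax":0,"ay":0,"az":0,"jaw":-1},{"x":0,"y":0,"z":0.23,"ax":0,"ay":0,"az":0,"jaw":-1},{"x":0,"y":0,"z":0.24,"ax":0,"ay":0,"az":0,"jaw":-1}])

```text
time: 15.25
tool_pos: [528.1, -251.7, 129.9]
tcp_rot: [3.142, -0.0, 0.297]
contact_force: [0.4, 0.4, -7.1]
grip_width: 25.7
finger_force: 30.0
```

Emit:
send_rows(rows=[{"x":0,"y":0,"z":0.005,"ax":0,"ay":0,"az":0,"jaw":-1},{"x":0,"y":0,"z":0.01,"ax":0,"ay":0,"az":0,"jaw":-1},{"x":0,"y":0,"z":0.015,"ax":0,"ay":0,"az":0,"jaw":-1},{"x":0,"y":0,"z":0.02,"ax":0,"ay":0,"az":0,"jaw":-1},{"x":0,"y":0,"z":0.025,"ax":0,"ay":0,"az":0,"jaw":-1},{"x":0,"y":0,"z":0.03,"ax":0,"ay":0,"az":0,"jaw":-1},{"x":0,"y":0,"z":0.035,"ax":0,"ay":0,"az":0,"jaw":-1},{"x":0,"y":0,"z":0.04,"ax":0,"ay":0,"az":0,"jaw":-1},{"x":0,"y":0,"z":0.04,"ax":0,"ay":0,"az":0,"jaw":-1},{"x":0,"y":0,"z":0.04,"ax":0,"ay":0,"az":0,"jaw":-1}])

```text
time: 16.5
tool_pos: [528.7, -252.6, 122.5]
tcp_rot: [3.139, -0.001, 0.297]
contact_force: [1.9, -4.8, -1.3]
grip_width: 26.2
finger_force: 30.0
```

Emit:
send_rows(rows=[{"x":-0.001,"y":0.003,"z":0.0,"ax":0,"ay":0,"az":0,"jaw":-1},{"x":-0.002,"y":0.006,"z":0.004,"ax":0,"ay":0,"az":0,"jaw":-1},{"x":-0.002,"y":0.006,"z":0.008,"ax":0,"ay":0,"az":0,"jaw":-1},{"x":-0.002,"y":0.006,"z":0.012,"ax":0,"ay":0,"az":0,"jaw":-1},{"x":-0.002,"y":0.006,"z":0.016,"ax":0,"ay":0,"az":0,"jaw":-1},{"x":-0.002,"y":0.006,"z":0.02,"ax":0,"ay":0,"az":0,"jaw":-1},{"x":-0.002,"y":0.006,"z":0.02,"ax":0,"ay":0,"az":0,"jaw":-1},{"x":-0.002,"y":0.006,"z":0.02,"ax":0,"ay":0,"az":0,"jaw":-1},{"x":-0.002,"y":0.006,"z":0.02,"ax":0,"ay":0,"az":0,"jaw":-1},{"x":-0.002,"y":0.006,"z":0.02,"ax":0,"ay":0,"az":0,"jaw":-1}])

```text
time: 17.75
tool_pos: [528.0, -252.8, 117.8]
tcp_rot: [-3.141, 0.0, 0.297]
contact_force: [1.8, -2.6, 0.5]
grip_width: 26.1
finger_force: 30.0
```

Emit:
send_rows(rows=[{"x":-0.001,"y":0.003,"z":0.004,"ax":0,"ay":0,"az":0,"jaw":-1},{"x":0,"y":0.004,"z":0.008,"ax":0,"ay":0,"az":0,"jaw":-1},{"x":0,"y":0.004,"z":0.012,"ax":0,"ay":0,"az":0,"jaw":-1},{"x":0,"y":0.004,"z":0.016,"ax":0,"ay":0,"az":0,"jaw":-1},{"x":0,"y":0.004,"z":0.02,"ax":0,"ay":0,"az":0,"jaw":-1},{"x":0,"y":0.004,"z":0.02,"ax":0,"ay":0,"az":0,"jaw":-1},{"x":0,"y":0.004,"z":0.02,"ax":0,"ay":0,"az":0,"jaw":-1},{"x":0,"y":0.004,"z":0.02,"ax":0,"ay":0,"az":0,"jaw":-1},{"x":0,"y":0.004,"z":0.02,"ax":0,"ay":0,"az":0,"jaw":-1},{"x":0,"y":0.004,"z":0.02,"ax":0,"ay":0,"az":0,"jaw":-1}])

```text
time: 19.0
tool_pos: [528.0, -253.7, 113.8]
tcp_rot: [-3.141, 0.001, 0.297]
contact_force: [-1.2, -1.7, 0.1]
grip_width: 25.8
finger_force: 30.0
```

Emit:
send_rows(rows=[{"x":0,"y":0.002,"z":0.004,"ax":0,"ay":0,"az":0,"jaw":-1},{"x":0,"y":0.002,"z":0.008,"ax":0,"ay":0,"az":0,"jaw":-1},{"x":0,"y":0.002,"z":0.012,"ax":0,"ay":0,"az":0,"jaw":-1},{"x":0,"y":0.002,"z":0.016,"ax":0,"ay":0,"az":0,"jaw":-1},{"x":0,"y":0.002,"z":0.02,"ax":0,"ay":0,"az":0,"jaw":-1},{"x":0,"y":0.002,"z":0.02,"ax":0,"ay":0,"az":0,"jaw":-1},{"x":0,"y":0.002,"z":0.02,"ax":0,"ay":0,"az":0,"jaw":-1},{"x":0,"y":0.002,"z":0.02,"ax":0,"ay":0,"az":0,"jaw":-1},{"x":0,"y":0.002,"z":0.02,"ax":0,"ay":0,"az":0,"jaw":-1},{"x":0,"y":0.002,"z":0.02,"ax":0,"ay":0,"az":0,"jaw":-1}])

```text
time: 20.25
tool_pos: [528.1, -254.1, 110.0]
tcp_rot: [-3.141, 0.0, 0.297]
contact_force: [-0.1, 0.6, -9.0]
grip_width: 25.7
finger_force: 30.0
```

The catches are passed: the force flipped and the holder is now being drawn down. I'll continue to the stop.

Emit:
send_rows(rows=[{"x":0,"y":0,"z":0.004,"ax":0,"ay":0,"az":0,"jaw":-1},{"x":0,"y":0,"z":0.008,"ax":0,"ay":0,"az":0,"jaw":-1},{"x":0,"y":0,"z":0.012,"ax":0,"ay":0,"az":0,"jaw":-1},{"x":0,"y":0,"z":0.016,"ax":0,"ay":0,"az":0,"jaw":-1},{"x":0,"y":0,"z":0.02,"ax":0,"ay":0,"az":0,"jaw":-1},{"x":0,"y":0,"z":0.024,"ax":0,"ay":0,"az":0,"jaw":-1},{"x":0,"y":0,"z":0.028,"ax":0,"ay":0,"az":0,"jaw":-1},{"x":0,"y":0,"z":0.03,"ax":0,"ay":0,"az":0,"jaw":-1},{"x":0,"y":0,"z":0.03,"ax":0,"ay":0,"az":0,"jaw":-1},{"x":0,"y":0,"z":0.03,"ax":0,"ay":0,"az":0,"jaw":-1}])

```text
time: 21.5
tool_pos: [528.3, -254.0, 103.9]
tcp_rot: [-3.141, 0.0, 0.297]
contact_force: [-0.1, 1.1, -5.9]
grip_width: 25.8
finger_force: 30.0
```

Emit:
send_rows(rows=[{"x":0,"y":0,"z":0.002,"ax":0,"ay":0,"az":0,"jaw":-1},{"x":0,"y":0,"z":0.004,"ax":0,"ay":0,"az":0,"jaw":-1},{"x":0,"y":0,"z":0.006,"ax":0,"ay":0,"az":0,"jaw":-1},{"x":0,"y":0,"z":0.008,"ax":0,"ay":0,"az":0,"jaw":-1},{"x":0,"y":0,"z":0.01,"ax":0,"ay":0,"az":0,"jaw":-1},{"x":0,"y":0,"z":0.01,"ax":0,"ay":0,"az":0,"jaw":-1},{"x":0,"y":0,"z":0.01,"ax":0,"ay":0,"az":0,"jaw":-1},{"x":0,"y":0,"z":0.01,"ax":0,"ay":0,"az":0,"jaw":-1},{"x":0,"y":0,"z":0.01,"ax":0,"ay":0,"az":0,"jaw":-1},{"x":0,"y":0,"z":0.01,"ax":0,"ay":0,"az":0,"jaw":-1}])

```text
time: 22.75
tool_pos: [528.4, -254.2, 102.0]
tcp_rot: [3.141, 0.0, 0.297]
contact_force: [0.4, 1.0, -6.5]
grip_width: 25.7
finger_force: 30.0
```

Emit:
send_rows(rows=[{"x":0,"y":0,"z":0.002,"ax":0,"ay":0,"az":0,"jaw":-1},{"x":0,"y":0,"z":0.004,"ax":0,"ay":0,"az":0,"jaw":-1},{"x":0,"y":0,"z":0.006,"ax":0,"ay":0,"az":0,"jaw":-1},{"x":0,"y":0,"z":0.008,"ax":0,"ay":0,"az":0,"jaw":-1},{"x":0,"y":0,"z":0.01,"ax":0,"ay":0,"az":0,"jaw":-1},{"x":0,"y":0,"z":0.01,"ax":0,"ay":0,"az":0,"jaw":-1},{"x":0,"y":0,"z":0.01,"ax":0,"ay":0,"az":0,"jaw":-1},{"x":0,"y":0,"z":0.01,"ax":0,"ay":0,"az":0,"jaw":-1},{"x":0,"y":0,"z":0.01,"ax":0,"ay":0,"az":0,"jaw":-1},{"x":0,"y":0,"z":0.01,"ax":0,"ay":0,"az":0,"jaw":-1}])

```text
time: 24.0
tool_pos: [528.7, -254.4, 101.2]
tcp_rot: [3.14, -0.001, 0.297]
contact_force: [-3.1, 1.6, 5.4]
grip_width: 25.7
finger_force: 30.0
```

Emit:
send_rows(rows=[{"x":0,"y":0,"z":0.001,"ax":0,"ay":0,"az":0,"jaw":-1},{"x":0,"y":0,"z":0.002,"ax":0,"ay":0,"az":0,"jaw":-1},{"x":0,"y":0,"z":0.003,"ax":0,"ay":0,"az":0,"jaw":-1},{"x":0,"y":0,"z":0.004,"ax":0,"ay":0,"az":0,"jaw":-1},{"x":0,"y":0,"z":0.004,"ax":0,"ay":0,"az":0,"jaw":-1},{"x":0,"y":0,"z":0.004,"ax":0,"ay":0,"az":0,"jaw":-1},{"x":0,"y":0,"z":0.004,"ax":0,"ay":0,"az":0,"jaw":-1},{"x":0,"y":0,"z":0.004,"ax":0,"ay":0,"az":0,"jaw":-1},{"x":0,"y":0,"z":0.004,"ax":0,"ay":0,"az":0,"jaw":-1},{"x":0,"y":0,"z":0.004,"ax":0,"ay":0,"az":0,"jaw":-1}])

```text
time: 25.25
tool_pos: [528.7, -254.4, 101.2]
tcp_rot: [3.14, -0.001, 0.297]
contact_force: [-5.0, 1.2, 9.9]
grip_width: 25.9
finger_force: 30.0
```

It's seated against the solid stop: z stays put as the force rises, and the rim at about 69 matches vision. Now I release and rise.

Emit:
send_rows(rows=[{"x":0,"y":0,"z":-0.004,"ax":0,"ay":0,"az":0,"jaw":-1},{"x":0,"y":0,"z":-0.006,"ax":0,"ay":0,"az":0,"jaw":-0.2},{"x":0,"y":0,"z":-0.006,"ax":0,"ay":0,"az":0,"jaw":0.2},{"x":0,"y":0,"z":-0.006,"ax":0,"ay":0,"az":0,"jaw":0.2},{"x":0,"y":0,"z":-0.006,"ax":0,"ay":0,"az":0,"jaw":0.2},{"x":0,"y":0,"z":-0.08,"ax":0,"ay":0,"az":0,"jaw":0.2},{"x":0,"y":0,"z":-0.16,"ax":0,"ay":0,"az":0,"jaw":0.2},{"x":0,"y":0,"z":-0.24,"ax":0,"ay":0,"az":0,"jaw":0.2},{"x":0,"y":0,"z":-0.32,"ax":0,"ay":0,"az":0,"jaw":0.2},{"x":0,"y":0,"z":-0.35,"ax":0,"ay":0,"az":0,"jaw":0.2}])

```text
time: 26.5
tool_pos: [528.9, -254.4, 171.0]
tcp_rot: [3.14, -0.002, 0.297]
contact_force: [0.3, -0.2, 0.4]
grip_width: 55.3
finger_force: 0.0
```

Emit:
send_rows(rows=[{"x":0,"y":0,"z":-0.02,"ax":0,"ay":0,"az":0,"jaw":0},{"x":0.03,"y":0,"z":-0.02,"ax":0,"ay":0,"az":0,"jaw":-0.3},{"x":0.07,"y":0,"z":-0.02,"ax":0,"ay":0,"az":0,"jaw":-0.6},{"x":0.11,"y":0,"z":-0.02,"ax":0,"ay":0,"az":0,"jaw":-1},{"x":0.16,"y":0,"z":-0.02,"ax":0,"ay":0,"az":0,"jaw":-1},{"x":0.21,"y":0,"z":-0.02,"ax":0,"ay":0,"az":0,"jaw":-1},{"x":0.25,"y":0,"z":-0.02,"ax":0,"ay":0,"az":0,"jaw":-1},{"x":0.27,"y":0,"z":-0.02,"ax":0,"ay":0,"az":0,"jaw":-1},{"x":0.275,"y":0,"z":-0.02,"ax":0,"ay":0,"az":0,"jaw":-1},{"x":0.275,"y":0,"z":-0.02,"ax":0,"ay":0,"az":0,"jaw":-1}])

```text
time: 27.75
tool_pos: [580.8, -238.1, 173.2]
tcp_rot: [3.142, 0.0, 0.297]
contact_force: [-0.3, -0.3, 0.1]
grip_width: 0.2
finger_force: 0.0
```

Run:
```python
from h import *
o=bot.get_obs(); print(o['tool_pos'],o['grip_width'],o['contact_force'])
I,_=snap('top','t3'); snap('side','s3'); b,_=snap('wrist','w3')
cv2.imwrite('pics/v3.png',np.hstack([cv2.resize(b,(480,360)),cv2.resize(np.load('pics/s3.npz')['p'][100:280,290:450],(320,360))])[:,:,::-1])
for n,t in(('wrist','w3'),('side','s3'),('top','t3')):
    P=cloud(n,t); J=np.load(f'pics/{t}.npz')['p'].astype(int)
    near=np.hypot(P[...,0]-528,P[...,1]+254)<90
    R=P[near&(J[...,0]>150)&(J[...,1]<90)&(J[...,2]<90)&(P[...,2]>110)]
    print(n,len(R),R.mean(0) if len(R) else '')
    if len(R)>10:
        T=(R-[528.5,-254.2,69])@Ro.from_euler('z',.297).as_matrix(); print('holder frame',T.min(0),T.max(0))
    tp=near&(P[...,2]>119)&(P[...,2]<131)&(J.min(-1)>120); print('top z',np.nanmedian(P[tp][:,2]),tp.sum())
```

```text
[ 580.81492009 -238.06797863  173.22536479] 0.18306056521781888 [-0.32409235 -0.31782186  0.12310221]
wrist 1030 [ 578.59477135 -238.39545846  156.859942  ]
holder frame [ 37.6468913  -13.11539356  77.82522969] [62.21935094 14.329699   94.36157518]
top z 124.8308948228277 2189
side 0 
top z 125.37612987296825 500
top 38 [ 557.30039549 -243.95557243  142.7488523 ]
holder frame [25.99712856 -6.79578158 68.56564256] [36.27690682  9.36409406 80.51440636]
top z 124.8297940695362 430
```

View pics/v3.png

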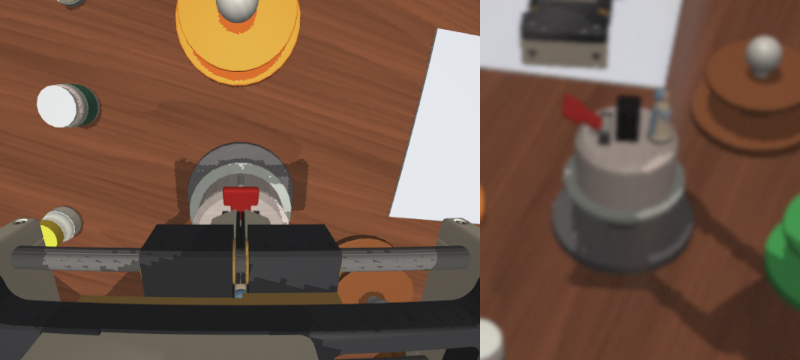

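The picture shows the holder seated on the grey stand. Its top is at 125, so the rim is at 69. The red lever is up, straight ahead of the closed fingers at (240,197).

Emit:
send_rows(rows=[{"x":0,"y":0,"z":0.03,"ax":0,"ay":0,"az":0,"jaw":-1},{"x":0,"y":0,"z":0.08,"ax":0,"ay":0,"az":0,"jaw":-1},{"x":0,"y":0,"z":0.13,"ax":0,"ay":0,"az":0,"jaw":-1},{"x":0,"y":0,"z":0.17,"ax":0,"ay":0,"az":0,"jaw":-1},{"x":0,"y":0,"z":0.2,"ax":0,"ay":0,"az":0,"jaw":-1},{"x":0,"y":0,"z":0.22,"ax":0,"ay":0,"az":0,"jaw":-1},{"x":0,"y":0,"z":0.235,"ax":0,"ay":0,"az":0,"jaw":-1},{"x":0,"y":0,"z":0.25,"ax":0,"ay":0,"az":0,"jaw":-1},{"x":0.002,"y":0,"z":0.265,"ax":0,"ay":0,"az":0,"jaw":-1},{"x":0.004,"y":0,"z":0.28,"ax":0,"ay":0,"az":0,"jaw":-1}])

```text
time: 29.15
tool_pos: [584.9, -237.3, 119.8]
tcp_rot: [3.138, -0.007, 0.297]
contact_force: [6.1, 4.3, 9.6]
grip_width: 0.4
finger_force: 4.4
```

Emit:
send_rows(rows=[{"x":0.003,"y":0,"z":0.01,"ax":0,"ay":0,"az":0,"jaw":-1},{"x":0.006,"y":0,"z":0.02,"ax":0,"ay":0,"az":0,"jaw":-1},{"x":0.01,"y":0,"z":0.03,"ax":0,"ay":0,"az":0,"jaw":-1},{"x":0.013,"y":0,"z":0.04,"ax":0,"ay":0,"az":0,"jaw":-1},{"x":0.016,"y":0,"z":0.05,"ax":0,"ay":0,"az":0,"jaw":-1},{"x":0.02,"y":0,"z":0.06,"ax":0,"ay":0,"az":0,"jaw":-1},{"x":0.022,"y":0,"z":0.065,"ax":0,"ay":0,"az":0,"jaw":-1},{"x":0.022,"y":0,"z":0.07,"ax":0,"ay":0,"az":0,"jaw":-1},{"x":0.022,"y":0,"z":0.07,"ax":0,"ay":0,"az":0,"jaw":-1},{"x":0.022,"y":0,"z":0.07,"ax":0,"ay":0,"az":0,"jaw":-1}])

```text
time: 30.4
tool_pos: [588.1, -236.5, 105.0]
tcp_rot: [3.139, -0.005, 0.297]
contact_force: [3.7, 1.2, 5.5]
grip_width: 0.1
finger_force: 2.7
```

Emit:
send_rows(rows=[{"x":0.001,"y":0,"z":0.004,"ax":0,"ay":0,"az":0,"jaw":-1},{"x":0.002,"y":0,"z":0.008,"ax":0,"ay":0,"az":0,"jaw":-1},{"x":0.002,"y":0,"z":0.012,"ax":0,"ay":0,"az":0,"jaw":-1},{"x":0.002,"y":0,"z":0.016,"ax":0,"ay":0,"az":0,"jaw":-1},{"x":0.002,"y":0,"z":0.016,"ax":0,"ay":0,"az":0,"jaw":-1},{"x":0.002,"y":0,"z":0.016,"ax":0,"ay":0,"az":0,"jaw":-1},{"x":0.002,"y":0,"z":0.016,"ax":0,"ay":0,"az":0,"jaw":-1},{"x":0.002,"y":0,"z":0.016,"ax":0,"ay":0,"az":0,"jaw":-1},{"x":0.002,"y":0,"z":0.016,"ax":0,"ay":0,"az":0,"jaw":-1},{"x":0.002,"y":0,"z":0.016,"ax":0,"ay":0,"az":0,"jaw":-1}])

```text
time: 31.65
tool_pos: [588.5, -236.4, 102.1]
tcp_rot: [3.139, -0.005, 0.297]
contact_force: [4.1, 2.4, 6.3]
grip_width: 0.3
finger_force: 3.5
```

Emit:
send_rows(rows=[{"x":0.001,"y":0,"z":0.004,"ax":0,"ay":0,"az":0,"jaw":-1},{"x":0.001,"y":0,"z":0.008,"ax":0,"ay":0,"az":0,"jaw":-1},{"x":0.001,"y":0,"z":0.012,"ax":0,"ay":0,"az":0,"jaw":-1},{"x":0.001,"y":0,"z":0.014,"ax":0,"ay":0,"az":0,"jaw":-1},{"x":0.001,"y":0,"z":0.014,"ax":0,"ay":0,"az":0,"jaw":-1},{"x":0.001,"y":0,"z":0.014,"ax":0,"ay":0,"az":0,"jaw":-1},{"x":0.001,"y":0,"z":0.014,"ax":0,"ay":0,"az":0,"jaw":-1},{"x":0.001,"y":0,"z":0.014,"ax":0,"ay":0,"az":0,"jaw":-1},{"x":0.001,"y":0,"z":0.014,"ax":0,"ay":0,"az":0,"jaw":-1},{"x":0.001,"y":0,"z":0.014,"ax":0,"ay":0,"az":0,"jaw":-1}])

```text
time: 32.9
tool_pos: [589.0, -236.5, 101.5]
tcp_rot: [3.137, -0.006, 0.297]
contact_force: [-0.1, 4.0, 18.3]
grip_width: 0.1
finger_force: 9.4
```

Force jumped to 18 N with almost no travel, so the lever is at its hard stop. Now I lift straight up and check.

Emit:
send_rows(rows=[{"x":0,"y":0,"z":-0.02,"ax":0,"ay":0,"az":0,"jaw":-1},{"x":0,"y":0,"z":-0.06,"ax":0,"ay":0,"az":0,"jaw":-1},{"x":0,"y":0,"z":-0.12,"ax":0,"ay":0,"az":0,"jaw":-1},{"x":0,"y":0,"z":-0.2,"ax":0,"ay":0,"az":0,"jaw":-1},{"x":0,"y":0,"z":-0.3,"ax":0,"ay":0,"az":0,"jaw":-1},{"x":0,"y":0,"z":-0.4,"ax":0,"ay":0,"az":0,"jaw":-1},{"x":0,"y":0,"z":-0.5,"ax":0,"ay":0,"az":0,"jaw":-1},{"x":0,"y":0,"z":-0.58,"ax":0,"ay":0,"az":0,"jaw":-1},{"x":0,"y":0,"z":-0.6,"ax":0,"ay":0,"az":0,"jaw":-1},{"x":0,"y":0,"z":-0.6,"ax":0,"ay":0,"az":0,"jaw":-1}])

```text
time: 34.15
tool_pos: [586.4, -236.3, 217.1]
tcp_rot: [-3.141, 0.0, 0.297]
contact_force: [0.4, -0.7, 0.7]
grip_width: 0.5
finger_force: 0.0
```

Run:
```python
from h import *
o=bot.get_obs(); print(o['tool_pos'],o['contact_force'])
b,_=snap('wrist','w4'); s,_=snap('side','s4')
cv2.imwrite('pics/v4.png',np.hstack([cv2.resize(b,(480,360)),cv2.resize(s[100:280,290:450],(320,360))])[:,:,::-1])
for n,t in(('wrist','w4'),('side','s4')):
    P=cloud(n,t); J=np.load(f'pics/{t}.npz')['p'].astype(int)
    near=np.hypot(P[...,0]-528,P[...,1]+254)<90
    R=P[near&(J[...,0]>110)&(J[...,1]<80)&(J[...,2]<80)&(P[...,2]>110)]
    T=(R-[528.5,-254.2,69])@Ro.from_euler('z',.297).as_matrix(); print(n,len(T),T.min(0),T.max(0))
    for a in(40,50,55,60,65,70): 
        k=abs(T[:,0]-a)<2.5; print(a,k.sum(),np.median(T[k,2]) if k.any() else '')
    tp=near&(P[...,2]>119)&(P[...,2]<131)&(J.min(-1)>120); print('top z',np.nanmedian(P[tp][:,2]),tp.sum())
```

```text
[ 586.39859464 -236.29720611  217.07724128] [ 0.43694768 -0.70495174  0.72805871]
wrist 1495 [ 24.80525387 -14.16014869  56.36285456] [70.64503816 14.96852356 69.86115118]
40 116 67.4337130184591
50 169 67.40691189098227
55 223 67.39736980997436
60 218 67.46893915908619
65 217 67.50512482250322
70 181 66.92416162521023
top z 125.04889293480156 2860
side 202 [ 24.15715492 -78.03014413  60.42020865] [ 69.94273712  16.87916252 249.65443092]
40 21 67.52511250445413
50 27 67.33033758704666
55 28 67.5297489380646
60 29 67.13267711495202
65 28 67.78630802487977
70 12 68.04764029460576
top z 125.3870560056655 485
```

View pics/v4.png

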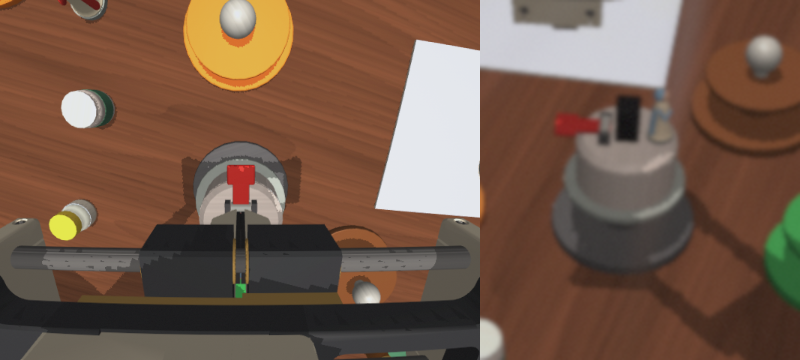

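The lever is flat at z = 67.4 (specified 67 when fully down). The holder top is still at 125, so it is home, the figure is intact, and the arm is clear.

```bash
python3 -c "
from plant import bot
print(bot.close_job())"
```

```text
the job is handed in; nothing more can be done
None
```

The holder is snapped fully home on the grey stand, the latch lever is pressed down to its stop and released, and the job is handed in at about 34 s. The first grasp closed on air because the fingertips really end about 34 mm short of the stated TCP; I corrected for that and nothing was disturbed.

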